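# Turn the carousel and tip the file handle in with its mate

### The job

Turn the carousel until the compartment that already holds a wooden file handle stands squarely under the mouth of the level chute. Then tip the chute by pushing its bar over towards the carousel, so that the file handle lying in it slides down into that compartment, and let go. Do not touch either file handle with the robot, keep what is in the carousel in its own compartments, and leave the loose tools on the bench alone.

Things in the scene. Friction and masses are not known exactly. Their poses are not given: they have to be found in the camera images.
- turntable: Dark steel round carousel, 280 mm across; origin on its upright axis at its underside, 12 mm above the bench. Inner floor 17 mm, 4 mm outer wall and three dividers (120 degrees apart) 65 mm above the bench at the top; hub 32 mm across. Turns without limit either way against about 2 N at a post, stays where left. x axis: middle of the stored handle's compartment; starts at any turn.
- divider_1: Divider, 4 mm thick, between the stored handle's and the sanding block's compartments; origin on the carousel's axis at its underside, x axis outward along the divider (60 degrees counter-clockwise, seen from above, from the middle of the stored handle's compartment), y counter-clockwise from x, z up.
- divider_3: Divider between the compartment with the stored file handle and the one with the oil stone; as divider_1, but 60 degrees clockwise from the middle of the stored handle's compartment.
- post_1 (a point): Middle of the upright steel post on the outer end of divider_1: 12 mm diameter, 115 mm from the carousel's axis, bare from 69 to 115 mm above the bench (this point is at 97 mm). Push the posts sideways to turn the carousel. All posts pass freely below the chute while it is level.
- post_2 (a point): The same on the third divider, opposite the stored handle's compartment.
- post_3 (a point): The same on divider_3.
- handle_bay (a point): Middle of the floor of the compartment that holds the stored file handle, 85 mm from the carousel's axis, 17 mm above the bench.
- stone_bay (a point): The same for the compartment that holds the grey oil stone.
- block_bay (a point): The same for the compartment that holds the black sanding block.
- drop_point (a point): Point fixed to the bench under the chute's mouth, 85 mm from the carousel's axis, 17 mm above the bench: the middle of a compartment is squarely under the chute when it is here. The direction from the carousel's axis to this point is the direction in which the chute lies.
- chute_hinge (a point): Middle of the chute's level hinge, 150 mm from the carousel's axis in the chute's direction and 150 mm above the bench, between two grey posts (84 mm over all). Behind the work a rack of screwdrivers on the wall juts forward to 720 mm ahead of the robot base, 290 mm above the bench, from 200 mm left of the base axis rightward; at the far left stands a drill press: keep the gripper clear of both.
- chute (a joint): Tilt of the aluminium chute (48 mm wide, 35 mm walls, open mouth 55 mm inward of the hinge, shut end 120 mm outward): 0 level, 0.95 rad fully tipped (stop), mouth down into the carousel. A return spring levels it when let go; about 3 N at the bar at full tip. The handle slides out only when nearly or fully tipped; keep it there about a second.
- chute_bar (a point): Middle of the level steel bar (10 mm thick, 49 mm long, across the chute) of the chute's bow, 120 mm from the hinge. Chute level: 55 mm outward of the hinge, 257 mm above the bench; it swings over its top (270 mm) to 55 mm inward at full tip. Under it the space is open down to the handle in the chute (top 180 mm above the bench).
- feed_handle_centre (a point): Centre of the turned wooden file handle that lies along the level chute: 96 mm long (its y axis), 30 mm diameter. It is moved only by tipping the chute.
- stored_handle_centre (a point): Centre of the like file handle (96 mm by 30 mm) lying in the carousel; it marks the right compartment.
- oil_stone_centre (a point): Centre of the grey oil stone, 110 by 32 by 26 mm, in the next compartment.
- sanding_block_centre (a point): Centre of the black sanding block, 50 by 32 by 18 mm, in the third compartment.
- blade_box: Small card box, 62 by 22 by 13 mm, lying on the bench to the right; leave alone.
- firmer_chisel: Wood-handled chisel, 222 mm long, lying on the bench to the right; leave alone.
- blue_marker_0: Blue marker pen with a white end, 101 mm long, lying on the bench at the left front; leave alone.
There are look-alikes about, which are no part of the job. What is shaped like the part that bears stored_handle_centre but turquoise is not meant.

How it is judged:
On the way, in this order (a step that is already met when the one before it is completed fails the run):
1. The compartment with the stored file handle is brought under the mouth of the level chute (middle of the compartment within 35 mm of the drop point, chute tilt under 0.15 rad, carousel at rest) (horizontal distance between handle_bay and drop_point below 0.035 m and value of joint chute below 0.15 rad and angular speed of turntable below 0.1 rad/s), for 0.2 s.
2. The chute is tipped over it (tilt over 0.6 rad, middle of the compartment within 45 mm of the drop point) (horizontal distance between handle_bay and drop_point below 0.045 m and value of joint chute above 0.6 rad), for 0.1 s.
At the end, for the whole second after the job is handed in: The chute's file handle lies (slower than 0.15 m/s) with its centre between the dividers of the stored handle's compartment, inside the wall and under 68 mm above the bench; stored handle, oil stone and sanding block: centres within 80, 74 and 95 mm of their compartments' middles and under 68 mm (y of feed_handle_centre in the frame of divider_1 below -0.003 m and y of feed_handle_centre in the frame of divider_3 above 0.003 m and horizontal distance between feed_handle_centre and turntable below 0.14 m and height (world z) of each of feed_handle_centre, stored_handle_centre, oil_stone_centre, sanding_block_centre below 0.068 m and linear speed of feed_handle below 0.15 m/s and horizontal distance between stored_handle_centre and handle_bay below 0.08 m and horizontal distance between oil_stone_centre and stone_bay below 0.074 m and horizontal distance between sanding_block_centre and block_bay below 0.095 m); the robot touches nothing.
It fails at once if The robot touches the file handle of the chute (contact force between feed_handle and the fingers above 0.5 N or contact force between feed_handle and the arm above 0.5 N).
It fails at once if The robot touches the stored file handle (contact force between stored_handle and the fingers above 0.5 N or contact force between stored_handle and the arm above 0.5 N).
It fails at once if A loose tool on the bench is moved by more than 30 mm (distance of any of blade_box, firmer_chisel, blue_marker_0 from where it was at the start of the episode above 0.03 m).
It also fails if it takes over 70 s, if anything falls off the work surface, if the arm or the gripper's body presses on something with over 40 N, if the wrist force passes 120 N, or if a joint passes its speed limit or range.

### The arm

A 7-joint arm with a two-finger parallel gripper is mounted at the origin on a cart in front of the work surface, level with it; the furniture and walls round the work are solid. World frame = base frame: x ahead of the robot, y to its left, z up, the work surface at z = 0. Lengths are in m, angles in rad, forces in N, time in s.
With the tool pointing down it reaches from about 0.425 to 0.95 m from the base axis. Payload 16.7 kg.
Tool frame: the origin (TCP) lies at the very end of the fingers, on their centre line; the grasp point (between the pads) lies arm.pinch_z behind it (arm.pinch_z is the distance from the TCP to the grasp point, in m); y points along the fingers, z is the direction in which the jaws open and shut, and the axes are right-handed (so a half turn about y gives the same grasp; the last joint's range is limited). The gripper opens to 94 mm and grips with 3 to 60 N. Pads are 16 mm wide; open, the fingers measure 119 mm over their backs; the gripper's body (75 mm by 177 mm) begins 78 mm behind the grasp point.
Start: joints at [-1.466, 0.426, 0.074, 1.606, -0.034, 1.111, -0.067], TCP at [0.17, 0.653, 0.181] pointing down, gripper open.
Joint ranges: [-2.85, 2.85], [-0.5, 2.14], [-1.23, 1.37], [0.21, 2.46], [-1.02, 4.16], [0.16, 2.05], [-2.73, 2.73]. Speed limits (rad/s): [1.89, 1.89, 2.39, 2.39, 3.01, 3.01, 3.01].

### API

Orientations are given as a unit quaternion [w, x, y, z].
In Python, from plant import arm gives the robot as it stands.
- The arm moves only by the tool send_rows, never from a script. Its argument "rows" is one flat list of numbers, 7 for each row, row after row: the opening, from 0 (shut) to 1 (fully open), then the shift along the tool's x, y, z in units of 0.5 m (1.0 is 0.5 m), then the turn, a rotation vector about the tool's x, y, z in units of 60 degrees (1.0 is 60 degrees). A call has 1 to 5 rows; each row shifts and turns the commanded pose from where the row before left it, along the tool's axes as they then stand; what a row does not reach is not made up. A row lasts 1/8 s, in which the tool goes at most 62.5 mm and 10.7 degrees, less where a joint would pass 70% of its speed; a pose out of reach is approached as far as the arm can. A call with a number of a shift or a turn outside -1 to 1 is refused whole. A call with a gripper value outside its range is refused whole. The fingers move at their own pace and stop on an object; "newtons" is the grip in N (left out, the last holds). Time passes only in rows, so rows that do not move let the fingers close. It gives the time, the measured TCP pose, the force and the opening at its end, in the units of the state.
- arm.get_state(): the state, without advancing time (a new reading comes with each control period).
- arm.snapshot(name): name is "scene" or "side" or "wrist"; returns a dict with "image" (420x560x3 uint8, red, green, blue), "fx", "fy", "cx", "cy" (pixels), "k1" (the pictures are not rectified: a ray, as slopes to the right and down, at radius r is drawn at 1 + k1 r^2 times it, then the intrinsics apply), "origin" and "rotation" of the camera in the world; the wrist camera has in their place "hand_eye" (4x4, takes a point from camera to tool coordinates, whose origin is the TCP and whose axes are the tool frame's). Camera axes: x right, y up, looking along -z (the intrinsics and any distortion apply to the point x, -y, -z); pixel columns grow to the right and rows downward; lengths in m; the calibration is good to about 2 mm. A picture is of the moment at which its call begins: read the wrist's pose just before it. There is no depth.
- arm.hand_in(): hands the job in, once; it reports no verdict.
Trained networks look in a picture, given as the dict that the camera call returned (one of the last four; its "shot" number tells which), for a name from the list of things; names that differ only in an ending like _2 or _b are one class to them, and where a whole thing is asked for, a point or a joint stands for the part that bears it (a point fixed in the world has none). Each returns a list of dicts, best first, with "confidence" (0 to 1); they miss things now and then, are a little off and sometimes report something else, mostly with a low value. They report only what shows in the picture. A call takes as long as a camera call. They do not tell look-alikes from the thing itself.
- arm.boxes_of(picture, thing): "centre" ([x, y, z] in m, in the coordinates of the camera as it stood for that picture, good to about 4 mm: the middle of the surface that is visible of it).
The state is a dict: "clock": time; "qpos": joint angles; "dq": joint speeds; "effort": joint torques, N m; "tcp_pos": TCP position; "orientation": TCP orientation; "wrist_force": force on the tool from outside, world axes, zero at the start; "wrist_torque": the same for the moment, N m; "opening": finger opening in m.
Only numpy, scipy, OpenCV 4.12 (cv2) and the standard library are available. Lean on these libraries where they do the work, as an engineer would, in place of code of your own. Each camera call takes 0.05 s, during which the arm holds its last target.

## Working session

There is one attempt and no reset: what is moved stays moved. The work goes in short steps, Python scripts to look and compute and a tool call to move; the robot and the scene stay as the last step left them, time stands still between calls to the robot, and variables do not carry over. Pictures are saved under pics/ and viewed, and the job is handed in when it is done.

Besides the shell and the picture viewer there is one more tool, called after "Call:" as name(argument=value, ...) on one line, values as JSON. send_rows: Moves the arm, as the interface text tells. Shifts and turns lie within -1 to 1; 1 stands for 0.5 m of shift or 60 degrees of turn. Its arguments: {"type":"object","properties":{"rows":{"type":"array","items":{"type":"number","minimum":-1,"maximum":1}},"newtons":{"type":"number"}},"required":["rows"]}

```bash
ls; mkdir -p pics; python3 - <<'E'
from plant import arm
import cv2
print(arm.get_state(), arm.pinch_z)
for n in ["scene","side","wrist"]:
    p=arm.snapshot(n); cv2.imwrite(f"pics/{n}0.png",p["image"][:,:,::-1])
    print(n,{k:v for k,v in p.items() if k!="image"})
E
```

```text
pics
{'clock': 0.0, 'qpos': array([-1.46550256,  0.4266775 ,  0.07385896,  1.60659625, -0.03413038,
        1.11077772, -0.06711961]), 'dq': array([-0.00130793, -0.00020018, -0.00091928, -0.00181723, -0.0016195 ,
       -0.00061442,  0.00282345]), 'effort': array([-1.44156380e-03, -9.35806561e+01,  3.66509914e+00, -4.54220974e+01,
       -4.89831436e-02,  1.96583255e-02,  9.58722262e-05]), 'tcp_pos': array([0.17004246, 0.65276308, 0.17991696]), 'orientation': array([-0.7009502 ,  0.70179585, -0.08989735,  0.08983242]), 'wrist_force': array([-0.85405495, -0.1182233 ,  1.09525841]), 'wrist_torque': array([ 0.00249427,  0.02335125, -0.00551978]), 'opening': 0.0940293296518417} 0.0188
scene {'fx': 401.69547176296743, 'fy': 401.69547176296743, 'cx': 281.45622306888873, 'cy': 208.25752887792729, 'k1': -0.02906995733213645, 'origin': array([-0.15085057,  0.68362527,  0.80276201]), 'rotation': array([-0.34153475, -0.1841907 ,  0.42274213,  0.81897307]), 'shot': 1}
side {'fx': 481.68815766000904, 'fy': 481.68815766000904, 'cx': 275.0578921293629, 'cy': 211.63358082091094, 'k1': -0.10604015826078504, 'origin': array([ 0.14032621, -1.2698805 ,  0.90821106]), 'rotation': array([ 0.84925394,  0.51365467, -0.06802803, -0.10148306]), 'shot': 2}
wrist {'fx': 329.5579089461158, 'fy': 329.5579089461158, 'cx': 283.77837270168965, 'cy': 214.02537202485343, 'k1': -0.08144195151316155, 'hand_eye': array([[ 2.70429353e-04, -9.70669660e-01, -2.40417010e-01,
        -6.88482326e-02],
       [-2.12472047e-04,  2.40416958e-01, -9.70669687e-01,
        -2.03550031e-01],
       [ 9.99999941e-01,  3.13579470e-04, -1.41224367e-04,
         6.59636348e-04],
       [ 0.00000000e+00,  0.00000000e+00,  0.00000000e+00,
         1.00000000e+00]]), 'shot': 3}
```

View pics/scene0.png

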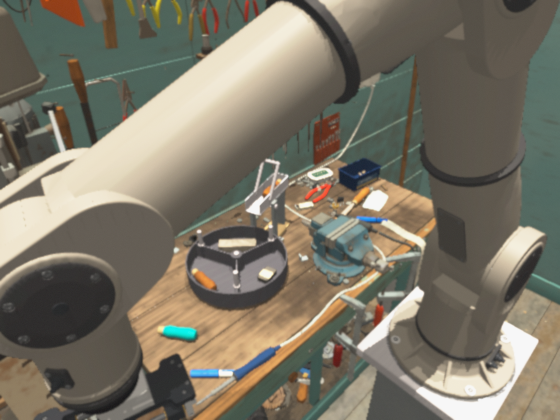

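View pics/side0.png

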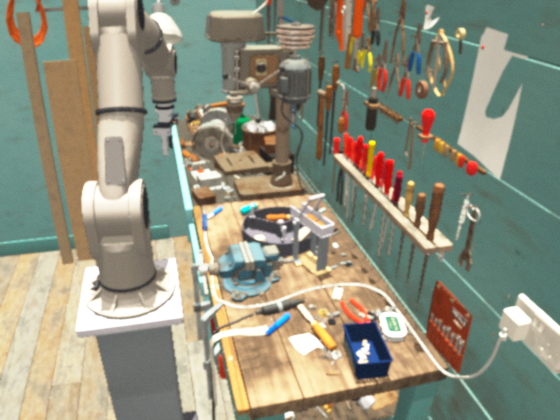

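View pics/wrist0.png

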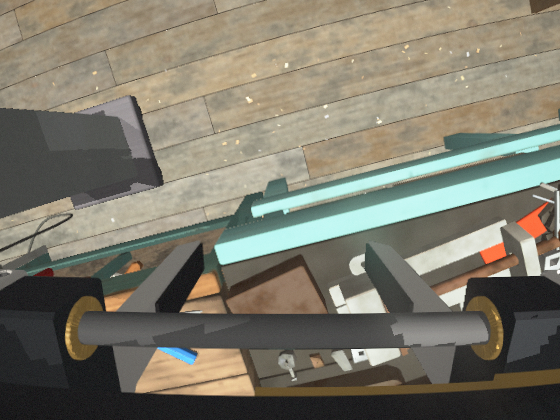

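```bash
cat > h.py <<'E'
from plant import arm
import cv2, numpy as np
from scipy.spatial.transform import Rotation as R
def rot(q): return R.from_quat([q[1],q[2],q[3],q[0]]).as_matrix()
def cam(n):
    s=arm.get_state(); p=arm.snapshot(n)
    if n=="wrist":
        T=np.eye(4);T[:3,:3]=rot(s["orientation"]);T[:3,3]=s["tcp_pos"]
        M=T@p["hand_eye"]
    else:
        M=np.eye(4);M[:3,:3]=rot(p["rotation"]) if np.shape(p["rotation"])==(4,) else p["rotation"];M[:3,3]=p["origin"]
    p["M"]=M; return p
def proj(p,X):
    c=np.linalg.inv(p["M"])@np.append(X,1); a,b=c[0]/-c[2],-c[1]/-c[2]
    k=1+p["k1"]*(a*a+b*b); return np.array([p["cx"]+p["fx"]*a*k,p["cy"]+p["fy"]*b*k])
def ray(p,uv):
    K=np.array([[p["fx"],0,p["cx"]],[0,p["fy"],p["cy"]],[0,0,1]])
    a,b=cv2.undistortPoints(np.array([[uv]],float),K,np.array([p["k1"],0,0,0.]))[0,0]
    d=p["M"][:3,:3]@np.array([a,-b,-1]); return p["M"][:3,3],d
def atz(p,uv,z):
    o,d=ray(p,uv); return o+d*(z-o[2])/d[2]
def find(p,thing,n=4):
    return [(round(r["confidence"],2),(p["M"]@np.append(r["centre"],1))[:3].round(3),proj(p,(p["M"]@np.append(r["centre"],1))[:3]).round(0)) for r in arm.boxes_of(p,thing)[:n]]
E
python3 - <<'E'
from h import *
for n in ["scene","side"]:
    p=cam(n)
    for t in ["turntable","post_1","chute","chute_bar","feed_handle_centre","stored_handle_centre","oil_stone_centre","sanding_block_centre","divider_1"]:
        print(n,t,find(p,t))
E
```

```text
scene turntable [(0.94, array([0.519, 0.218, 0.027]), array([236., 271.])), (0.31, array([0.327, 0.447, 0.018]), array([210., 371.])), (0.24, array([ 0.503, -0.316,  0.021]), array([358., 199.]))]
scene post_1 [(0.89, array([0.521, 0.121, 0.046]), array([262., 249.])), (0.69, array([0.447, 0.169, 0.028]), array([267., 275.])), (0.59, array([0.613, 0.231, 0.048]), array([211., 252.])), (0.58, array([0.444, 0.274, 0.075]), array([236., 283.]))]
scene chute [(0.85, array([0.585, 0.039, 0.171]), array([266., 193.]))]
scene chute_bar [(0.88, array([0.588, 0.039, 0.174]), array([265., 192.]))]
scene feed_handle_centre [(0.38, array([0.515, 0.219, 0.033]), array([236., 271.]))]
scene stored_handle_centre [(0.94, array([0.455, 0.445, 0.023]), array([178., 334.])), (0.81, array([0.542, 0.306, 0.043]), array([204., 279.]))]
scene oil_stone_centre [(0.63, array([0.594, 0.155, 0.044]), array([236., 244.]))]
scene sanding_block_centre [(0.51, array([0.447, 0.167, 0.03 ]), array([268., 274.]))]
scene divider_1 [(0.9, array([0.611, 0.228, 0.046]), array([212., 252.])), (0.54, array([0.445, 0.274, 0
[... 269 characters left out ...]
0.01 , 0.175]), array([313., 220.])), (0.41, array([0.512, 0.215, 0.042]), array([273., 228.]))]
side chute_bar [(0.87, array([0.592, 0.004, 0.177]), array([313., 220.]))]
side feed_handle_centre [(0.42, array([0.599, 0.008, 0.178]), array([315., 219.]))]
side stored_handle_centre [(0.48, array([0.548, 0.296, 0.04 ]), array([277., 217.])), (0.3, array([0.476, 0.25 , 0.045]), array([261., 224.]))]
side oil_stone_centre [(0.48, array([0.613, 0.157, 0.043]), array([304., 232.]))]
side sanding_block_centre [(0.37, array([0.458, 0.173, 0.037]), array([261., 236.]))]
side divider_1 [(0.95, array([0.471, 0.249, 0.046]), array([260., 224.])), (0.6, array([0.578, 0.219, 0.042]), array([290., 225.]))]
```

The stored handle is the orange one at scene (204,279). The turquoise look-alike lies outside the carousel at (178,334). I'll take close crops to check this and fit the geometry.

```bash
python3 - <<'E'
from h import *
p=cam("scene"); im=p["image"][150:310,170:310,::-1]; cv2.imwrite("pics/sc1.png",cv2.resize(im,None,fx=3.7,fy=3.7,interpolation=cv2.INTER_CUBIC)[:600])
p=cam("side"); im=p["image"][180:290,225:345,::-1]; cv2.imwrite("pics/si1.png",cv2.resize(im,None,fx=5,fy=5,interpolation=cv2.INTER_CUBIC))
E
```

```text
(no output)
```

View pics/sc1.png

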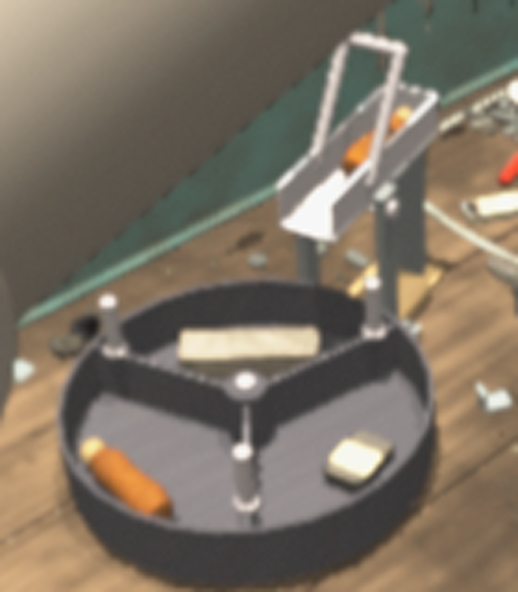

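View pics/si1.png

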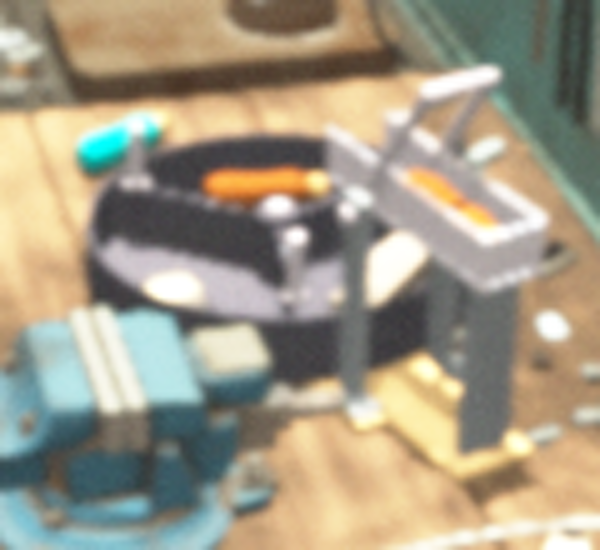

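```bash
python3 - <<'E'
from h import *
p=cam("scene"); q=cam("side")
S=lambda c:(c[0]/3.7+170,c[1]/3.7+150); Q=lambda c:(c[0]/5+225,c[1]/5+180)
A,B,C=[atz(p,S(c),0.115) for c in [(107,300),(373,283),(243,452)]]
print(A,B,C); 
for c in [(135,130),(296,232)]: print("side",atz(q,Q(c),0.115))
# circumcentre
M=2*np.array([B-A,C-A])[:,:2]; c=np.linalg.solve(M,[B[:2]@B[:2]-A[:2]@A[:2],C[:2]@C[:2]-A[:2]@A[:2]])
print("centre",c,[np.linalg.norm(x[:2]-c) for x in (A,B,C)],[np.degrees(np.arctan2(*(x[:2]-c)[::-1])) for x in (A,B,C)])
print("hub",atz(p,S((245,378)),0.069),atz(q,Q((278,205)),0.069))
print("wall",)
# chute bar ends z .257+.005
for c in [(353,38),(403,48)]: print("bar sc",atz(p,S(c),0.262))
for c in [(425,92),(495,75)]: print("bar si",atz(q,Q(c),0.262))
for c in [(285,190),(330,235),(392,88),(437,97)]: print("chute top",atz(p,S(c),0.18))
for c in [(330,128),(545,215)]: print("chute top si",atz(q,Q(c),0.18))
print(find(p,"chute_hinge"),find(p,"handle_bay"))
E
```

```text
[0.63992595 0.24315165 0.115     ] [0.51345067 0.0885738  0.115     ] [0.44143788 0.27322311 0.115     ]
side [0.44580391 0.26238126 0.115     ]
side [0.5208475  0.09016313 0.115     ]
centre [0.53220821 0.20225626] [np.float64(0.11521955807897086), np.float64(0.11521955807897072), np.float64(0.11521955807897098)] [np.float64(20.78943178217352), np.float64(-99.3693506038665), np.float64(141.9806800870546)]
hub [0.54117436 0.19510978 0.069     ] [0.54050947 0.21058232 0.069     ]
wall
bar sc [0.60583126 0.01740795 0.262     ]
bar sc [0.56707509 0.00173735 0.262     ]
bar si [ 0.57278541 -0.01034542  0.262     ]
bar si [0.62286117 0.00316515 0.262     ]
chute top [0.58072095 0.11339886 0.18      ]
chute top [0.51366324 0.1280736  0.18      ]
chute top [ 0.63292318 -0.04734138  0.18      ]
chute top [ 0.59584802 -0.06310221  0.18      ]
chute top si [0.54862275 0.11092477 0.18      ]
chute top si [ 0.64773442 -0.03523268  0.18      ]
[(0.64, array([0.585, 0.034, 0.153]), array([267., 198.]))] [(0.56, array([0.516, 0.221, 0.031]), array([236., 271.]))]
```

```bash
python3 - <<'E'
from h import *
s=arm.get_state(); print(rot(s["orientation"]).round(3), s["tcp_pos"])
q=cam("side")
for uv in [(200,190),(245,195),(300,190),(290,180)]: print(atz(q,uv,0))
for n,d in [((213,207),0)]: print("marker",atz(q,n,0))
print(find(q,"blue_marker_0"))
E
```

```text
[[ 0.968 -0.     0.252]
 [-0.252 -0.     0.968]
 [-0.    -1.    -0.   ]] [0.17013548 0.65316322 0.1805697 ]
[0.29597364 0.68978354 0.        ]
[0.48161943 0.59493148 0.        ]
[0.73053564 0.5918363  0.        ]
[0.71659825 0.7078707  0.        ]
marker [0.33069638 0.51128795 0.        ]
[(0.43, array([0.327, 0.443, 0.014]), array([214., 212.]))]
```

Call:
send_rows(rows=[0, 0, -0.1, 0, 0, -0.122, 0, 0, 0, -0.1, 0, 0, -0.122, 0, 0, 0.06, 0, -0.09, 0, 0, 0, 0, 0.06, 0, -0.09, 0, 0, 0, 0, 0.06, 0, -0.09, 0, 0, 0], newtons=20)

```text
clock: 2.17
tcp_pos: [0.2611, 0.5167, 0.2807]
orientation: [0.707, -0.707, -0.0, 0.0]
wrist_force: [-0.1, -0.4, 0.7]
opening: 0.0477
```

Call:
send_rows(rows=[0, 0.06, 0, -0.09, 0, 0, 0, 0, 0.06, 0, -0.09, 0, 0, 0, 0, 0.06, 0, -0.09, 0, 0, 0, 0, 0.06, 0, -0.09, 0, 0, 0, 0, 0.06, 0, -0.09, 0, 0, 0])

```text
clock: 2.8
tcp_pos: [0.4112, 0.2918, 0.2809]
orientation: [0.707, -0.707, -0.0, 0.0]
wrist_force: [1.1, -0.4, -0.1]
opening: 0.0007
```

Call:
send_rows(rows=[0, 0.05, 0, -0.08, 0, 0, 0, 0, 0.05, 0, -0.08, 0, 0, 0, 0, 0, 0, 0, 0, 0, 0])

```text
clock: 3.18
tcp_pos: [0.462, 0.2102, 0.2809]
orientation: [-0.707, 0.707, -0.001, 0.002]
wrist_force: [0.0, 1.1, -0.5]
opening: 0.0003
```

```bash
python3 - <<'E'
from h import *
p=cam("wrist"); cv2.imwrite("pics/w1.png",p["image"][:,:,::-1]); print(arm.get_state()["tcp_pos"])
for t in ["turntable","post_1","chute_bar","stored_handle_centre","feed_handle_centre","oil_stone_centre","sanding_block_centre"]: print(t,find(p,t))
q=cam("side"); cv2.imwrite("pics/si2.png",q["image"][:,:,::-1])
E
```

```text
[0.46097935 0.21226576 0.28075725]
turntable [(0.66, array([0.496, 0.203, 0.015]), array([278., 205.]))]
post_1 [(0.81, array([0.465, 0.255, 0.064]), array([318., 190.])), (0.79, array([0.517, 0.115, 0.054]), array([213., 227.]))]
chute_bar [(0.64, array([0.577, 0.047, 0.173]), array([133., 311.]))]
stored_handle_centre [(0.91, array([0.462, 0.438, 0.023]), array([442., 182.])), (0.6, array([0.546, 0.3  , 0.042]), array([347., 243.]))]
feed_handle_centre [(0.55, array([0.576, 0.042, 0.166]), array([131., 306.]))]
oil_stone_centre [(0.72, array([0.583, 0.13 , 0.043]), array([228., 268.])), (0.56, array([0.467, 0.255, 0.064]), array([318., 191.])), (0.43, array([0.451, 0.166, 0.037]), array([251., 176.]))]
sanding_block_centre [(0.73, array([0.452, 0.164, 0.035]), array([250., 177.])), (0.66, array([0.581, 0.03 , 0.149]), array([128., 302.])), (0.21, array([0.519, 0.115, 0.057]), array([214., 228.]))]
```

View pics/w1.png

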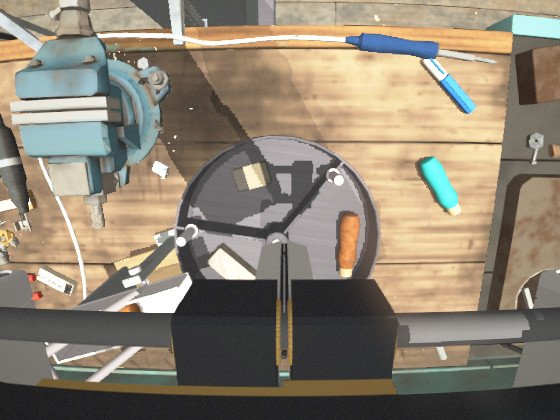

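View pics/si2.png

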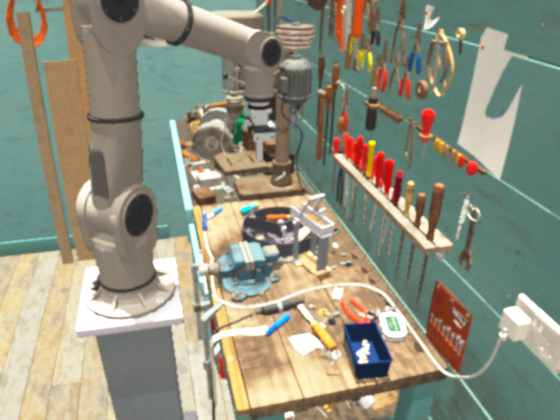

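The wrist picture shows the carousel at about (278,225). The stored handle is at (347,243), the turquoise look-alike at (440,185), and two posts at about (337,178) and (183,238). I'll crop in to fit it.

```bash
python3 - <<'E'
import cv2
im=cv2.imread("pics/w1.png")[120:300,160:400]; cv2.imwrite("pics/w1c.png",cv2.resize(im,None,fx=3.3,fy=3.3,interpolation=cv2.INTER_CUBIC))
E
```

```text
(no output)
```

View pics/w1c.png

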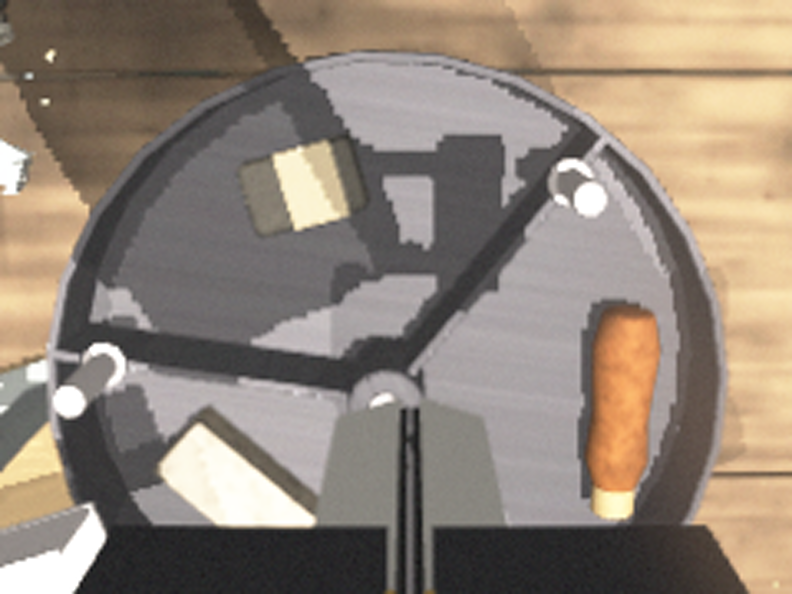

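```bash
python3 - <<'E'
from h import *
p=cam("wrist")
S=lambda c:(c[0]/3.3+160,c[1]/3.3+120)
B,C=[atz(p,S(c),0.115) for c in [(69,402),(590,198)]]
b,c=[atz(p,S(x),0.069) for x in [(100,363),(574,178)]]
print(B,C,b,c)
for B,C in ((B,C),(b,c)):
    m=(B+C)/2; d=C-B; L=np.linalg.norm(d); n=np.array([-d[1],d[0],0])/L
    h=np.sqrt(max(0,.115**2-(L/2)**2)); print(L,"exp",.1992)
    for s in(1,-1):
        k=m+s*h*n; print(k,[np.degrees(np.arctan2(*(x-k)[:2][::-1])) for x in(B,C)])
# wall top circle z .065 fit
pts=[(57,290),(130,160),(240,85),(390,55),(520,88),(600,145),(680,245),(720,350),(712,450)]
P=np.array([atz(p,S(x),0.065) for x in pts])
A=np.c_[2*P[:,:2],np.ones(len(P))]; s=np.linalg.lstsq(A,(P[:,:2]**2).sum(1),rcond=None)[0]
print("wall",s[:2],np.sqrt(s[2]+s[:2]@s[:2]))
print("stored",atz(p,S((625,405)),0.035))
E
```

```text
[0.51709085 0.09222614 0.115     ] [0.44322851 0.2764946  0.115     ] [0.51620794 0.09091093 0.069     ] [0.44199859 0.27779574 0.069     ]
0.19852080802591401 exp 0.1992
[0.4262567  0.16275385 0.115     ] [np.float64(-37.82737025410314), np.float64(81.51323920029827)]
[0.53406265 0.20596689 0.115     ] [np.float64(-98.48676079970168), np.float64(142.17262974589684)]
0.20107948641658244 exp 0.1992
[0.42721634 0.16374976 0.069     ] [np.float64(-39.30002178168219), np.float64(82.61469137576219)]
[0.53099019 0.2049569  0.069     ] [np.float64(-97.38530862423775), np.float64(140.6999782183178)]
wall [0.53578379 0.20257253] 0.13819016798778264
stored [0.54514581 0.30909513 0.035     ]
```

```bash
cat > arc.py <<'E'
import numpy as np,sys
from h import *
c=np.array([.533,.204]); r=.115
a0,a1,st=map(float,sys.argv[1:4])
cur=arm.get_state()["tcp_pos"][:2]; print(cur,arm.get_state()["tcp_pos"][2])
n=int(np.ceil(abs(a1-a0)/st)); 
L=[]
for a in np.linspace(a0,a1,n+1):
    t=c+r*np.array([np.cos(np.radians(a)),np.sin(np.radians(a))]); u=np.round((t-cur)/.5,3); cur=cur+u*.5
    L.append((round(a),u.tolist(),cur.round(3).tolist()))
for l in L: print(l)
E
python3 arc.py 159 40 6
```

```text
[0.46021191 0.21375917] 0.2805201014184627
(159, [-0.069, 0.063], [0.426, 0.245])
(153, [0.01, 0.022], [0.431, 0.256])
(147, [0.011, 0.02], [0.436, 0.266])
(141, [0.014, 0.02], [0.443, 0.276])
(135, [0.016, 0.018], [0.451, 0.285])
(129, [0.018, 0.016], [0.46, 0.293])
(123, [0.019, 0.014], [0.47, 0.3])
(117, [0.021, 0.012], [0.48, 0.306])
(111, [0.022, 0.01], [0.491, 0.311])
(105, [0.022, 0.007], [0.502, 0.315])
(100, [0.024, 0.005], [0.514, 0.317])
(94, [0.023, 0.003], [0.526, 0.319])
(88, [0.024, 0.0], [0.538, 0.319])
(82, [0.024, -0.002], [0.55, 0.318])
(76, [0.023, -0.005], [0.561, 0.315])
(70, [0.023, -0.007], [0.573, 0.312])
(64, [0.022, -0.009], [0.584, 0.307])
(58, [0.021, -0.012], [0.594, 0.301])
(52, [0.019, -0.014], [0.604, 0.294])
(46, [0.018, -0.015], [0.613, 0.287])
(40, [0.017, -0.018], [0.621, 0.278])
```

Call:
send_rows(rows=[0, -0.036, 0.08, 0.033, 0, 0, 0, 0, -0.036, 0.08, 0.033, 0, 0, 0, 0, 0, 0.08, 0, 0, 0, 0, 0, 0, 0.08, 0, 0, 0, 0, 0, 0, 0.078, 0, 0, 0, 0])

```text
clock: 4.3
tcp_pos: [0.4243, 0.2466, 0.0805]
orientation: [0.707, -0.707, -0.001, 0.0]
wrist_force: [0.2, 0.3, -0.1]
opening: 0.0005
```

Call:
send_rows(rows=[0, 0.01, 0, 0.022, 0, 0, 0, 0, 0.011, 0, 0.02, 0, 0, 0, 0, 0.014, 0, 0.02, 0, 0, 0, 0, 0.016, 0, 0.018, 0, 0, 0, 0, 0.018, 0, 0.016, 0, 0, 0])

```text
clock: 4.92
tcp_pos: [0.4597, 0.2953, 0.0822]
orientation: [0.707, -0.707, -0.001, 0.0]
wrist_force: [-1.4, -0.3, 0.9]
opening: 0.0002
```

```bash
python3 - <<'E'
from h import *
p=cam("wrist"); cv2.imwrite("pics/w2.png",p["image"][:,:,::-1])
E
```

```text
(no output)
```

View pics/w2.png

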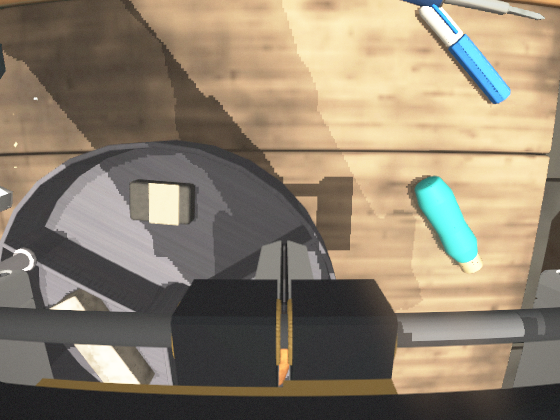

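The carousel is turning: the block is now at (165,203) and post_2 at (28,260). Pushing on.

Call:
send_rows(rows=[0, 0.019, 0, 0.014, 0, 0, 0, 0, 0.021, 0, 0.012, 0, 0, 0, 0, 0.022, 0, 0.01, 0, 0, 0, 0, 0.022, 0, 0.007, 0, 0, 0, 0, 0.024, 0, 0.005, 0, 0, 0])

```text
clock: 5.6
tcp_pos: [0.5136, 0.3185, 0.0814]
orientation: [-0.707, 0.707, 0.0, -0.0]
wrist_force: [-1.6, -1.6, 0.5]
opening: 0.0007
```

Call:
send_rows(rows=[0, 0.023, 0, 0.003, 0, 0, 0, 0, 0.024, 0, 0, 0, 0, 0, 0, 0.024, 0, -0.002, 0, 0, 0, 0, 0.023, 0, -0.005, 0, 0, 0, 0, 0.023, 0, -0.007, 0, 0, 0])

```text
clock: 6.22
tcp_pos: [0.572, 0.3125, 0.0815]
orientation: [-0.707, 0.707, 0.0, -0.0]
wrist_force: [-3.1, -2.8, -0.3]
opening: 0.0004
```

Call:
send_rows(rows=[0, 0.022, 0, -0.009, 0, 0, 0, 0, 0.021, 0, -0.012, 0, 0, 0, 0, 0.019, 0, -0.014, 0, 0, 0, 0, 0.018, 0, -0.015, 0, 0, 0, 0, 0.0, 0, 0, 0, 0, 0])

```text
clock: 6.85
tcp_pos: [0.6126, 0.2869, 0.0817]
orientation: [-0.707, 0.707, 0.0, 0.001]
wrist_force: [0.9, -0.6, 0.0]
opening: 0.0003
```

```bash
python3 - <<'E'
from h import *
p=cam("wrist"); cv2.imwrite("pics/w3.png",p["image"][:,:,::-1])
E
```

```text
(no output)
```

View pics/w3.png

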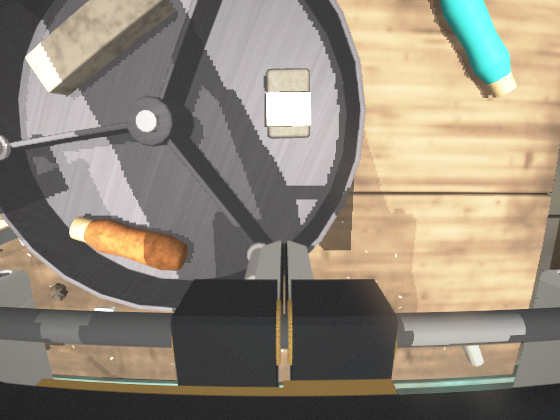

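Call:
send_rows(rows=[0, -0.02, 0, 0.02, 0, 0, 0, 0, 0, -0.1, 0, 0, 0, 0, 0, 0, -0.04, 0, 0, 0, 0, 0, -0.09, 0, -0.04, 0, 0, 0, 0, -0.09, 0, -0.04, 0, 0, 0])

```text
clock: 7.52
tcp_pos: [0.5096, 0.2582, 0.1514]
orientation: [0.707, -0.707, -0.001, 0.001]
wrist_force: [0.6, 0.2, 0.9]
opening: 0.0001
```

Call:
send_rows(rows=[0, -0.09, 0, -0.04, 0, 0, 0, 0, -0.09, 0, -0.036, 0, 0, 0, 0, 0, 0, 0, 0, 0, 0])

```text
clock: 7.9
tcp_pos: [0.4183, 0.2194, 0.1517]
orientation: [0.707, -0.707, -0.0, 0.001]
wrist_force: [0.8, 0.2, 0.8]
opening: 0.0003
```

```bash
python3 - <<'E'
from h import *
p=cam("wrist"); cv2.imwrite("pics/w4.png",p["image"][:,:,::-1]); print(arm.get_state()["tcp_pos"])
E
```

```text
[0.42009028 0.22036451 0.15202776]
```

View pics/w4.png

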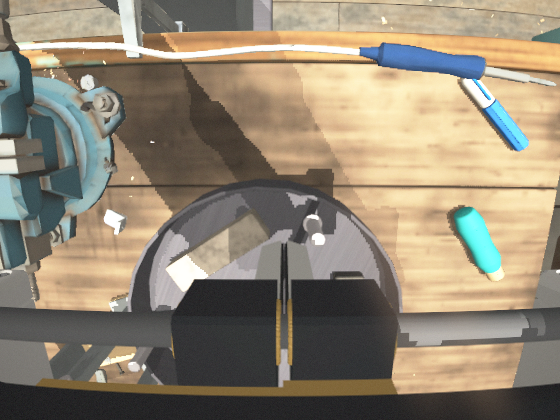

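```bash
python3 - <<'E'
from h import *
p=cam("wrist")
c=np.array([.533,.204])
for uv,z in [((319,240),.115),((313,223),.069)]:
    X=atz(p,uv,z); d=X[:2]-c; print(X,np.linalg.norm(d),np.degrees(np.arctan2(d[1],d[0])))
E
```

```text
[0.43151569 0.2480133  0.115     ] 0.11061752280879467 156.55383382617387
[0.43071251 0.24740085 0.069     ] 0.11111419280494257 157.0083599732835
```

Call:
send_rows(rows=[0, 0, 0.07, 0, 0, 0, 0, 0, 0, 0.07, 0, 0, 0, 0])

```text
clock: 8.25
tcp_pos: [0.4225, 0.2209, 0.0809]
orientation: [0.707, -0.707, -0.001, -0.0]
wrist_force: [0.1, 0.1, -0.9]
opening: 0.0003
```

```bash
python3 arc.py 168 118 5
```

```text
[0.42245297 0.22087147] 0.08089962858505656
(168, [-0.004, 0.014], [0.42, 0.228])
(163, [0.005, 0.02], [0.423, 0.238])
(158, [0.007, 0.018], [0.426, 0.247])
(153, [0.008, 0.019], [0.43, 0.256])
(148, [0.01, 0.017], [0.435, 0.265])
(143, [0.011, 0.017], [0.441, 0.273])
(138, [0.013, 0.015], [0.447, 0.281])
(133, [0.014, 0.014], [0.454, 0.288])
(128, [0.015, 0.013], [0.462, 0.294])
(123, [0.017, 0.012], [0.47, 0.3])
(118, [0.017, 0.01], [0.479, 0.305])
```

Call:
send_rows(rows=[0, -0.004, 0, 0.014, 0, 0, 0, 0, 0.005, 0, 0.02, 0, 0, 0, 0, 0.007, 0, 0.018, 0, 0, 0, 0, 0.008, 0, 0.019, 0, 0, 0, 0, 0.01, 0, 0.017, 0, 0, 0])

```text
clock: 8.88
tcp_pos: [0.4348, 0.2649, 0.082]
orientation: [0.707, -0.707, -0.0, 0.0]
wrist_force: [-1.3, -1.3, 1.2]
opening: 0.0002
```

Call:
send_rows(rows=[0, 0.011, 0, 0.017, 0, 0, 0, 0, 0.013, 0, 0.015, 0, 0, 0, 0, 0.014, 0, 0.014, 0, 0, 0, 0, 0.015, 0, 0.013, 0, 0, 0, 0, 0.01, 0, 0.007, 0, 0, 0])

```text
clock: 9.5
tcp_pos: [0.4664, 0.2972, 0.0815]
orientation: [-0.707, 0.707, 0.0, -0.0]
wrist_force: [-1.8, -1.1, 0.9]
opening: 0.0001
```

Call:
send_rows(rows=[0, 0.007, 0, 0.005, 0, 0, 0, 0, 0, 0, 0, 0, 0, 0])

```text
clock: 9.75
tcp_pos: [0.4697, 0.2995, 0.0816]
orientation: [0.707, -0.707, -0.0, 0.0]
wrist_force: [-0.2, 0.4, 0.5]
opening: 0.0005
```

```bash
python3 - <<'E'
from h import *
p=cam("wrist"); cv2.imwrite("pics/w5.png",p["image"][:,:,::-1])
q=cam("scene"); im=q["image"][150:310,170:310,::-1]; cv2.imwrite("pics/sc5.png",cv2.resize(im,None,fx=3.7,fy=3.7,interpolation=cv2.INTER_CUBIC)[:600])
s=arm.get_state();print(s["tcp_pos"],s["wrist_force"])
E
```

```text
[0.46946213 0.29934766 0.08165688] [ 0.93475625  0.43492351 -0.32823481]
```

View pics/w5.png

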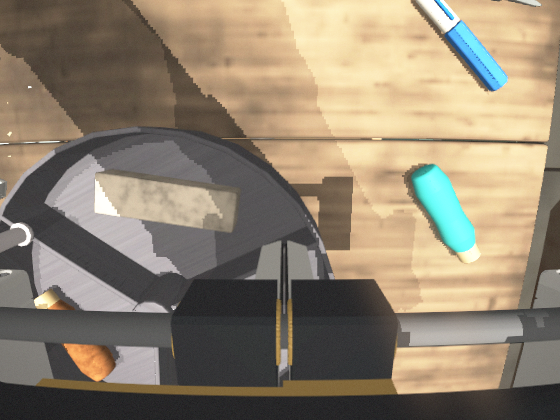

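View pics/sc5.png

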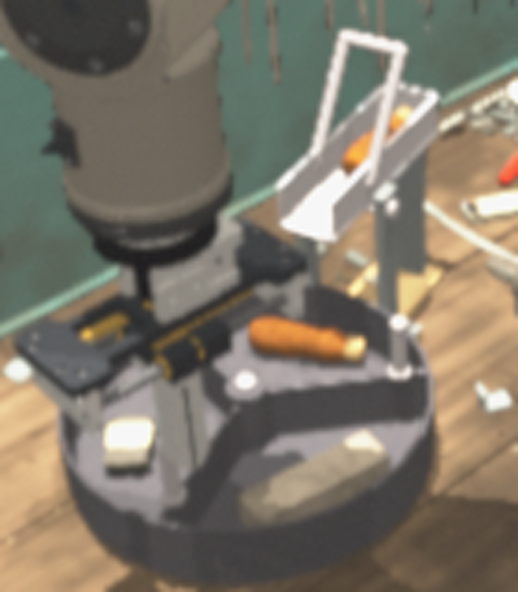

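```bash
cat > ang.py <<'E'
from h import *
c=np.array([.533,.204])
def ang(X):
    d=X[:2]-c; return np.linalg.norm(d).round(4),np.degrees(np.arctan2(d[1],d[0])).round(1)
E
python3 - <<'E'
from ang import *
p=cam("wrist");q=cam("scene")
print(ang(atz(p,(20,235),.069)), ang(atz(q,(401/3.7+170,321/3.7+150),.115)),ang(atz(q,(398/3.7+170,371/3.7+150),.069)))
E
```

```text
(np.float64(0.1154), np.float64(-123.0)) (np.float64(0.1195), np.float64(-124.3)) (np.float64(0.1161), np.float64(-125.3))
```

Post_3 is at about −124° and the target is −133.6°, so about 9.5° more.

```bash
python3 arc.py 121 114 2.4
```

```text
[0.46935443 0.29931554] 0.08169357537424912
(121, [0.009, 0.007], [0.474, 0.303])
(119, [0.008, 0.004], [0.478, 0.305])
(116, [0.008, 0.005], [0.482, 0.307])
(114, [0.009, 0.003], [0.486, 0.309])
```

Call:
send_rows(rows=[0, 0.009, 0, 0.007, 0, 0, 0, 0, 0.008, 0, 0.004, 0, 0, 0, 0, 0.008, 0, 0.005, 0, 0, 0, 0, 0.009, 0, 0.003, 0, 0, 0, 0, 0, 0, 0, 0, 0, 0])

```text
clock: 10.58
tcp_pos: [0.4869, 0.3091, 0.0816]
orientation: [0.707, -0.707, -0.0, 0.0]
wrist_force: [0.3, -0.1, 0.5]
opening: 0.0008
```

Call:
send_rows(rows=[0, -0.036, 0, -0.02, 0, 0, 0, 0, 0, -0.1, 0, 0, 0, 0, 0, 0, -0.1, 0, 0, 0, 0, 0, 0, -0.1, 0, 0, 0, 0, 0, 0, -0.06, 0, 0, 0, 0])

```text
clock: 11.2
tcp_pos: [0.469, 0.2991, 0.2643]
orientation: [0.708, -0.706, -0.001, -0.001]
wrist_force: [-0.0, 0.3, -1.0]
opening: 0.0007
```

```bash
python3 - <<'E'
from h import *
p=cam("wrist"); cv2.imwrite("pics/w6.png",p["image"][:,:,::-1])
q=cam("scene"); im=q["image"][150:310,170:310,::-1]; cv2.imwrite("pics/sc6.png",cv2.resize(im,None,fx=3.7,fy=3.7,interpolation=cv2.INTER_CUBIC)[:600])
s=arm.get_state();print(s["tcp_pos"],s["wrist_force"])
E
```

```text
[0.46976497 0.29977194 0.26507633] [0.22205488 0.16064777 0.23057718]
```

View pics/w6.png

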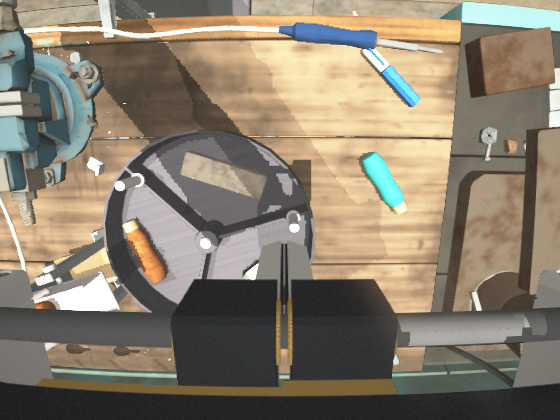

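View pics/sc6.png

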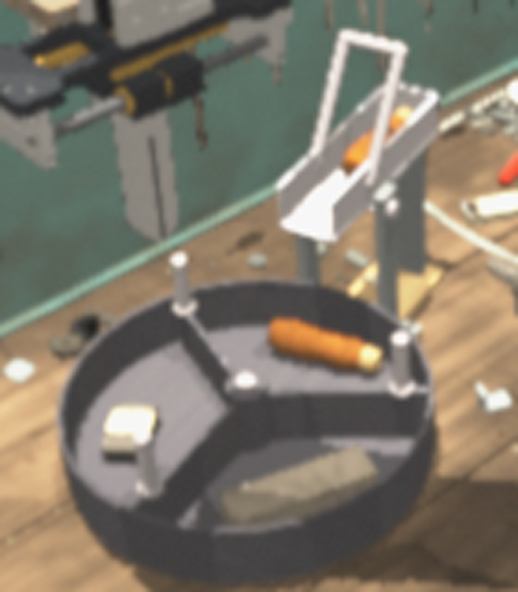

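```bash
python3 - <<'E'
from ang import *
p=cam("wrist");q=cam("scene")
print("wrist p3,p2",ang(atz(p,(120,185),.115)),ang(atz(p,(293,228),.115)))
for c in [(402,337),(148,440),(178,258)]: print(ang(atz(q,(c[0]/3.7+170,c[1]/3.7+150),.115)))
E
```

```text
wrist p3,p2 (np.float64(0.1137), np.float64(-132.6)) (np.float64(0.1107), np.float64(104.4))
(np.float64(0.1186), np.float64(-133.1))
(np.float64(0.1134), np.float64(109.5))
(np.float64(0.1155), np.float64(-15.3))
```

Under the chute: the compartment middle is at about −73.5°, matching the chute at about −73.6°. Next, over to the bar.

Call:
send_rows(rows=[0, 0, -0.1, 0, 0, 0, 0, 0, 0, -0.09, 0, 0, 0, 0, 0, 0.02, 0, -0.1, 0, 0, 0, 0, 0.02, 0, -0.1, 0, 0, 0, 0, 0.02, 0, -0.1, 0, 0, 0])

```text
clock: 12.02
tcp_pos: [0.4983, 0.1473, 0.3553]
orientation: [-0.707, 0.707, -0.0, -0.001]
wrist_force: [1.0, 0.6, 1.0]
opening: 0.0006
```

Call:
send_rows(rows=[0, 0.02, 0, -0.1, 0, 0, 0, 0, 0.02, 0, -0.1, 0, 0, 0, 0, 0.02, 0, -0.1, 0, 0, 0, 0, 0.02, 0, -0.12, 0, 0, 0, 0, 0, 0, 0, 0, 0, 0])

```text
clock: 12.65
tcp_pos: [0.5382, -0.0659, 0.3556]
orientation: [-0.707, 0.708, -0.003, 0.002]
wrist_force: [0.5, 0.8, 0.3]
opening: 0.0003
```

```bash
python3 - <<'E'
from h import *
p=cam("wrist"); cv2.imwrite("pics/w7.png",p["image"][:,:,::-1])
q=cam("side"); im=q["image"][130:290,225:345,::-1]; cv2.imwrite("pics/si7.png",cv2.resize(im,None,fx=3.7,fy=3.7,interpolation=cv2.INTER_CUBIC)[:600])
s=arm.get_state();print(s["tcp_pos"],s["wrist_force"],find(p,"chute_bar"),find(p,"chute"))
E
```

```text
[ 0.53830274 -0.06123239  0.3554685 ] [ 0.45276672 -0.11734964  0.4651225 ] [(0.73, array([0.586, 0.045, 0.166]), array([372., 229.])), (0.52, array([0.605, 0.18 , 0.053]), array([436., 219.])), (0.48, array([0.459, 0.215, 0.042]), array([463., 127.]))] [(0.79, array([0.589, 0.038, 0.171]), array([368., 233.]))]
```

View pics/w7.png

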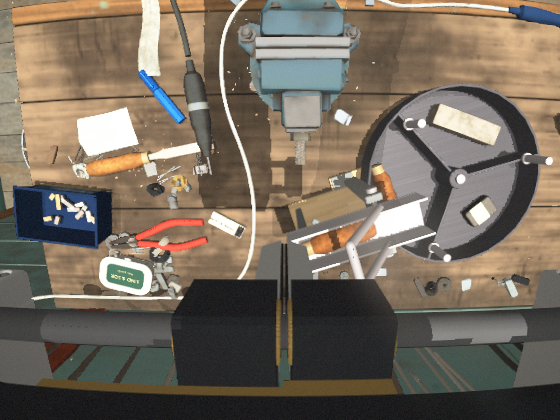

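View pics/si7.png

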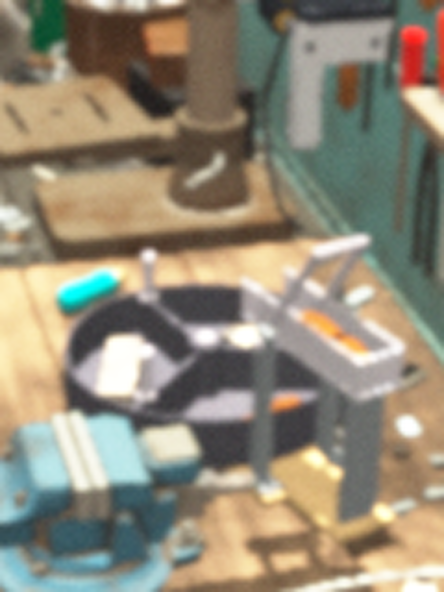

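Call:
send_rows(rows=[0, 0.06, 0, -0.01, 0, 0, 0, 0, 0.05, 0, -0.01, 0, 0, 0, 0, 0, 0, 0, 0, 0, 0])

```text
clock: 13.22
tcp_pos: [0.5945, -0.0697, 0.3554]
orientation: [-0.707, 0.707, 0.0, -0.001]
wrist_force: [-0.7, 0.6, -0.3]
opening: 0.0005
```

```bash
python3 - <<'E'
from h import *
p=cam("wrist"); cv2.imwrite("pics/w8.png",p["image"][:,:,::-1])
s=arm.get_state();print(s["tcp_pos"],s["wrist_force"],find(p,"chute_bar"))
im=p["image"][130:290,270:500,::-1]; cv2.imwrite("pics/w8c.png",cv2.resize(im,None,fx=3.4,fy=3.4,interpolation=cv2.INTER_CUBIC))
E
```

```text
[ 0.59369534 -0.06988305  0.35569876] [-0.78755081 -0.2609535   0.2150392 ] [(0.92, array([0.591, 0.033, 0.166]), array([368., 189.]))]
```

View pics/w8c.png

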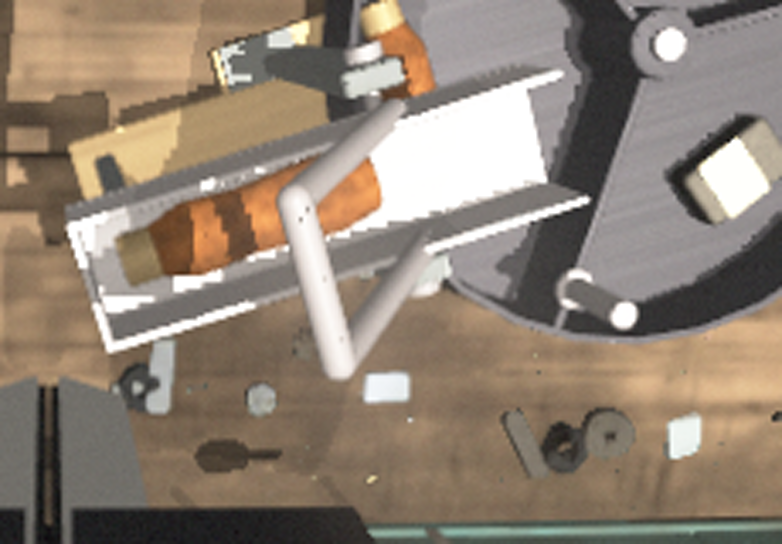

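```bash
python3 - <<'E'
from ang import *
p=cam("wrist")
S=lambda c:(c[0]/3.4+270,c[1]/3.4+130)
a,b=[atz(p,S(c),.259) for c in [(297,198),(340,367)]]; m=(a+b)/2
print(a,b,np.linalg.norm(a-b),m,ang(m),"normal",np.degrees(np.arctan2((b-a)[1],(b-a)[0]))-90)
for u,v in [((68,212),(555,72)),((112,348),(588,200))]:
    A,B=[atz(p,S(c),.18) for c in(u,v)]; d=A-B; print(A,B,np.linalg.norm(d),np.degrees(np.arctan2(d[1],d[0])))
E
```

```text
[ 0.5742606  -0.00149177  0.259     ] [0.62255143 0.01345824 0.259     ] 0.05055202028024021 [0.59840602 0.00598323 0.259     ] (np.float64(0.2085), np.float64(-71.7)) normal -72.79837736914342
[ 0.59236117 -0.06233632  0.18      ] [0.54335042 0.10308672 0.18      ] 0.17253068231802668 -73.49674930926973
[ 0.64113269 -0.04646154  0.18      ] [0.58730838 0.11951594 0.18      ] 0.1744866259985105 -72.0328046689271
```

Call:
send_rows(rows=[0, 0.036, 0, 0.054, 0, 0, 0, 0, 0, 0.08, 0, 0, 0, 0, 0, 0, 0.08, 0, 0, 0, 0, 0, 0, 0.084, 0, 0, 0, 0, 0, 0, 0, 0, 0, 0])

```text
schema error: expected a multiple of 7 numbers
```

```bash
python3 - <<'E'
from h import *
q=cam("scene"); im=q["image"][130:290,200:340,::-1]; cv2.imwrite("pics/sc9.png",cv2.resize(im,None,fx=3.7,fy=3.7,interpolation=cv2.INTER_CUBIC)[:600])
E
```

```text
(no output)
```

View pics/sc9.png

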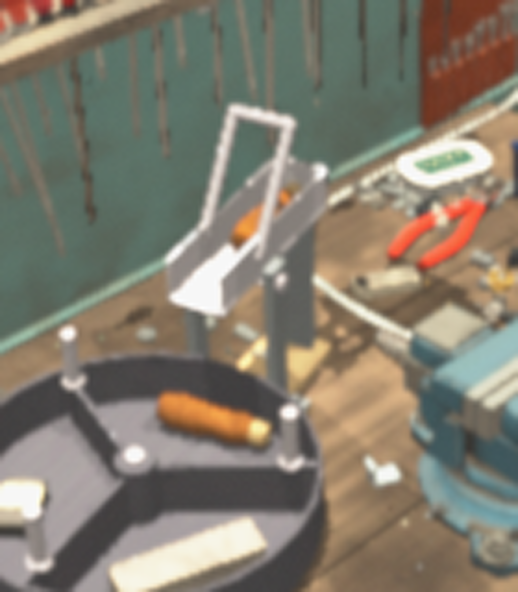

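The call was refused because I miscounted the numbers, so nothing moved. Resending.

Call:
send_rows(rows=[0, 0.036, 0, 0.054, 0, 0, 0, 0, 0, 0.08, 0, 0, 0, 0, 0, 0, 0.08, 0, 0, 0, 0, 0, 0, 0.084, 0, 0, 0, 0, 0, 0, 0, 0, 0, 0, 0])

```text
clock: 14.05
tcp_pos: [0.6102, -0.0427, 0.2325]
orientation: [-0.707, 0.707, -0.001, -0.002]
wrist_force: [-0.2, -0.2, 0.8]
opening: 0.0005
```

```bash
python3 - <<'E'
from h import *
q=cam("scene"); im=q["image"][130:290,200:340,::-1]; cv2.imwrite("pics/sc10.png",cv2.resize(im,None,fx=3.7,fy=3.7,interpolation=cv2.INTER_CUBIC)[:600])
E
```

```text
(no output)
```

View pics/sc10.png

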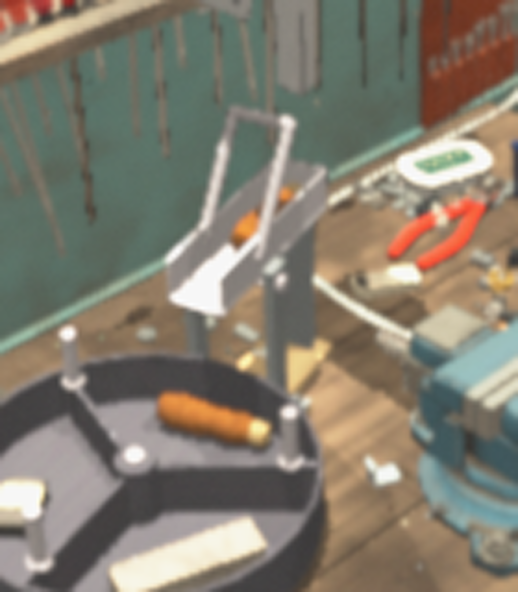

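Call:
send_rows(rows=[0, -0.009, 0, 0.029, 0, 0, 0, 0, -0.009, 0, 0.029, 0, 0, 0, 0, -0.009, 0, 0.029, 0, 0, 0, 0, -0.009, 0, 0.029, 0, 0, 0])

```text
clock: 14.6
tcp_pos: [0.5961, 0.0098, 0.2393]
orientation: [-0.706, 0.709, 0.002, 0.003]
wrist_force: [-8.6, -33.9, 70.9]
opening: 0.0001
```

```bash
python3 - <<'E'
from h import *
q=cam("scene"); im=q["image"][130:290,200:340,::-1]; cv2.imwrite("pics/sc11.png",cv2.resize(im,None,fx=3.7,fy=3.7,interpolation=cv2.INTER_CUBIC)[:600])
E
```

```text
(no output)
```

View pics/sc11.png

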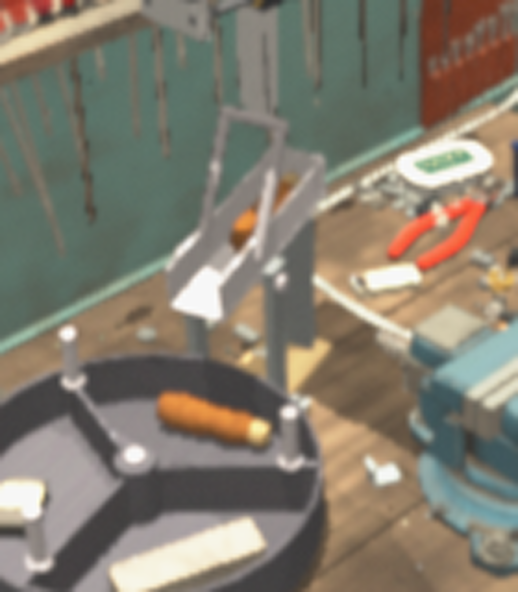

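Wrist force is 71 N upward, so something is wedging. Backing off before going further.

Call:
send_rows(rows=[0, 0.009, 0, -0.029, 0, 0, 0, 0, 0.009, 0, -0.029, 0, 0, 0])

```text
clock: 14.9
tcp_pos: [0.6028, -0.0144, 0.2352]
orientation: [0.707, -0.707, -0.001, 0.0]
wrist_force: [0.4, -0.5, -0.3]
opening: 0.0004
```

```bash
python3 - <<'E'
from h import *
s=arm.get_state(); print(s["tcp_pos"],s["wrist_force"],s["wrist_torque"])
q=cam("scene"); im=q["image"][130:290,200:340,::-1]; cv2.imwrite("pics/sc12.png",cv2.resize(im,None,fx=3.7,fy=3.7,interpolation=cv2.INTER_CUBIC)[:600]); print("tip crop",(proj(q,s["tcp_pos"])-[200,130])*3.7)
q=cam("side"); im=q["image"][130:290,225:365,::-1]; cv2.imwrite("pics/si12.png",cv2.resize(im,None,fx=3.7,fy=3.7,interpolation=cv2.INTER_CUBIC)[:600]); print("tip crop",(proj(q,s["tcp_pos"])-[225,130])*3.7)
p=cam("wrist"); cv2.imwrite("pics/w12.png",p["image"][:,:,::-1])
E
```

```text
[ 0.60276111 -0.0143947   0.23515117] [ 0.44559839 -0.54516953 -0.30873355] [ 0.07769441  0.04078096 -0.00159931]
tip crop [275.74139095 129.77358621]
tip crop [348.64943392 280.53037323]
```

View pics/sc12.png

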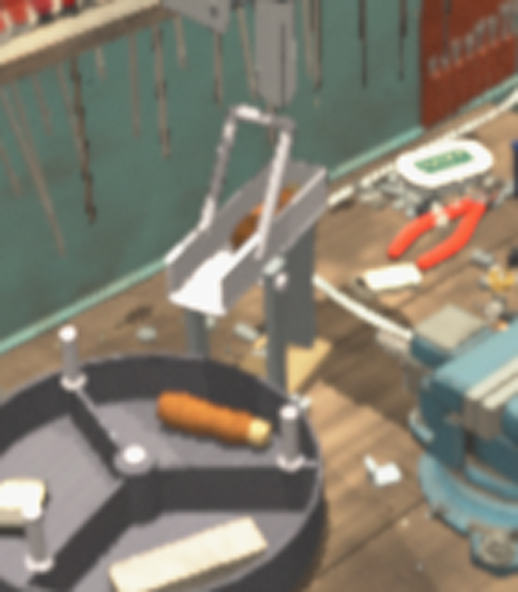

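View pics/si12.png

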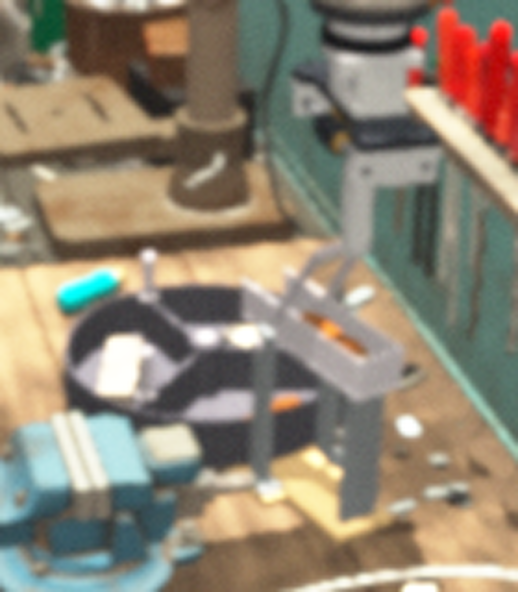

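View pics/w12.png

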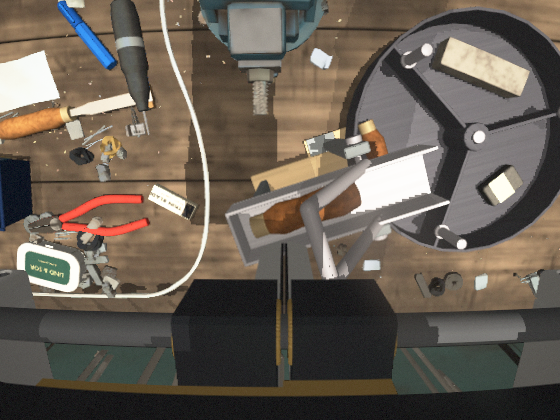

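The cause is friction. The finger sticks to the bar, and the bar has to rise 13 mm over its arc while I held z level. I'll follow the arc instead, in small checked steps.

Call:
send_rows(rows=[0, -0.0075, -0.0104, 0.0241, 0, 0, 0, 0, -0.007, -0.0078, 0.0227, 0, 0, 0])

```text
clock: 15.3
tcp_pos: [0.595, 0.0101, 0.2439]
orientation: [0.707, -0.707, -0.0, 0.001]
wrist_force: [0.5, -0.7, -0.3]
opening: 0.0006
```

Call:
send_rows(rows=[0, -0.0073, -0.0054, 0.0235, 0, 0, 0, 0, -0.0074, -0.0026, 0.0239, 0, 0, 0])

```text
clock: 15.55
tcp_pos: [0.5876, 0.0334, 0.2479]
orientation: [0.707, -0.707, -0.001, 0.0]
wrist_force: [0.9, -0.8, 0.2]
opening: 0.0002
```

```bash
python3 - <<'E'
from h import *
s=arm.get_state(); print(s["tcp_pos"],s["wrist_force"])
q=cam("scene"); im=q["image"][130:290,200:340,::-1]; cv2.imwrite("pics/sc13.png",cv2.resize(im,None,fx=3.7,fy=3.7,interpolation=cv2.INTER_CUBIC)[:600])
E
```

```text
[0.5876445  0.0334011  0.24792166] [ 0.92554859 -0.77245852  0.22308046]
```

View pics/sc13.png

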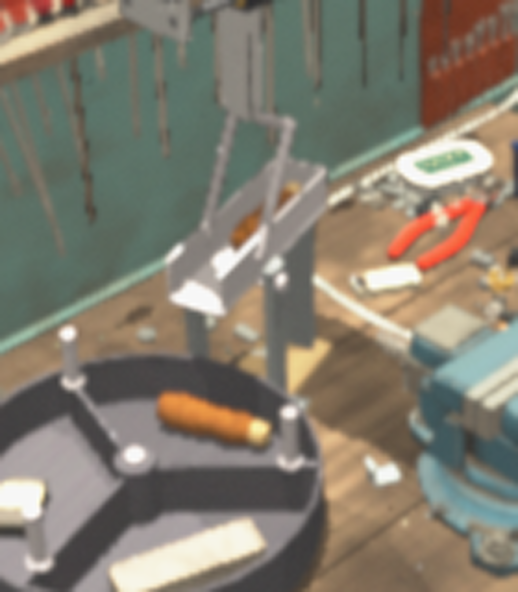

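```bash
python3 - <<'E'
from h import *
s=arm.get_state(); q=cam("scene"); r=cam("side")
im=r["image"][130:290,225:365,::-1]; cv2.imwrite("pics/si13.png",cv2.resize(im,None,fx=3.7,fy=3.7,interpolation=cv2.INTER_CUBIC)[:600])
for dz in (0,.01,.02,.03): print(dz,(proj(q,s["tcp_pos"]+[0,0,dz])-[200,130])*3.7,(proj(r,s["tcp_pos"]+[0,0,dz])-[225,130])*3.7)
b=np.array([.597,.005,.257]);print("bar",(proj(q,b)-[200,130])*3.7,(proj(r,b)-[225,130])*3.7)
E
```

```text
0 [241.88629327 144.6014493 ] [313.91137957 243.50494912]
0.01 [241.41073876 132.97414225] [314.42939462 232.94442506]
0.02 [240.93052816 121.22823532] [314.94954328 222.32101444]
0.03 [240.44559834 109.36203561] [315.47182354 211.63439807]
bar [261.93727562 116.08283462] [336.13483828 247.84363229]
```

View pics/si13.png

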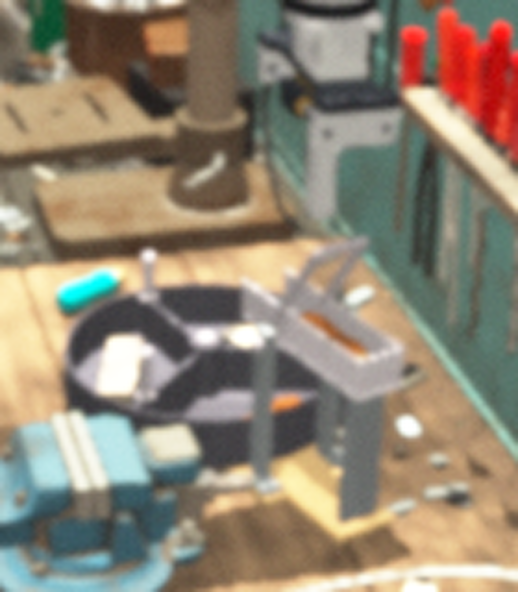

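Both cameras show the real closed fingertip about 22 mm above the reported TCP: scene (245,118), side (320,222). So the finger rode over the bar. Backing out and going lower.

Call:
send_rows(rows=[0, 0, -0.06, 0, 0, 0, 0, 0, 0.022, 0, -0.072, 0, 0, 0, 0, 0.022, 0, -0.072, 0, 0, 0, 0, 0, 0.07, 0, 0, 0, 0, 0, 0, 0.07, 0, 0, 0, 0])

```text
clock: 16.32
tcp_pos: [0.6102, -0.0411, 0.2069]
orientation: [-0.707, 0.707, -0.0, 0.001]
wrist_force: [0.4, 0.4, 0.2]
opening: 0.0003
```

```bash
python3 - <<'E'
from h import *
s=arm.get_state(); q=cam("scene"); r=cam("side");print(s["tcp_pos"],s["wrist_force"])
im=np.hstack([r["image"][150:260,265:365,::-1],q["image"][120:230,220:320,::-1]]); cv2.imwrite("pics/si14.png",cv2.resize(im,None,fx=4,fy=4,interpolation=cv2.INTER_CUBIC)[:600])
for dz in (0,.02): print(dz,(proj(q,s["tcp_pos"]+[0,0,dz])-[120,120])*4,(proj(r,s["tcp_pos"]+[0,0,dz])-[265,150])*4)
E
```

```text
[ 0.61017635 -0.04113245  0.20685786] [0.42848604 0.38413904 0.17172632]
0 [638.03145043 197.73314008] [235.19029813 270.37927721]
0.02 [637.60812165 174.17830399] [236.71012975 247.382586  ]
```

View pics/si14.png

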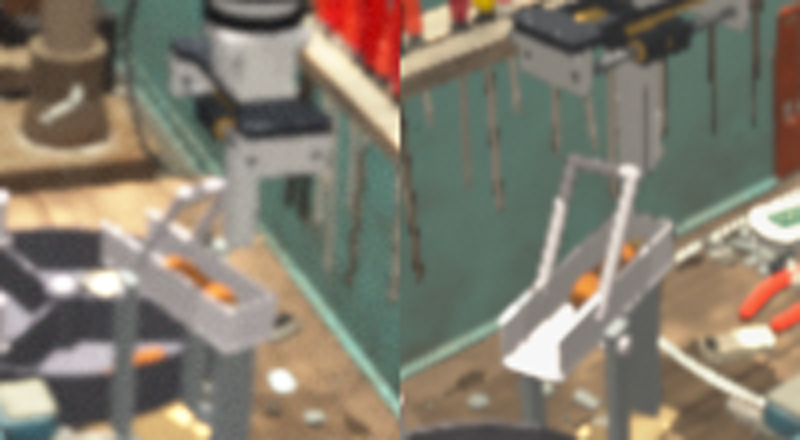

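Call:
send_rows(rows=[0, -0.0086, 0, 0.0277, 0, 0, 0, 0, -0.0075, 0, 0.024, 0, 0, 0, 0, -0.0075, -0.0104, 0.0241, 0, 0, 0, 0, -0.007, -0.0078, 0.0227, 0, 0, 0])

```text
clock: 16.92
tcp_pos: [0.5948, 0.0101, 0.218]
orientation: [0.707, -0.707, -0.001, -0.0]
wrist_force: [0.4, -4.3, 3.5]
opening: 0.0006
```

```bash
cat > v.py <<'E'
from h import *
import sys
s=arm.get_state(); q=cam("scene"); r=cam("side");print(s["tcp_pos"],s["wrist_force"])
im=np.hstack([r["image"][150:260,265:365,::-1],q["image"][130:240,220:320,::-1]]); cv2.imwrite(f"pics/{sys.argv[1]}.png",cv2.resize(im,None,fx=4,fy=4,interpolation=cv2.INTER_CUBIC)[:600])
E
python3 v.py v15
```

```text
[0.59482087 0.01011127 0.21801043] [ 0.4208658  -4.26203523  3.49284928]
```

View pics/v15.png

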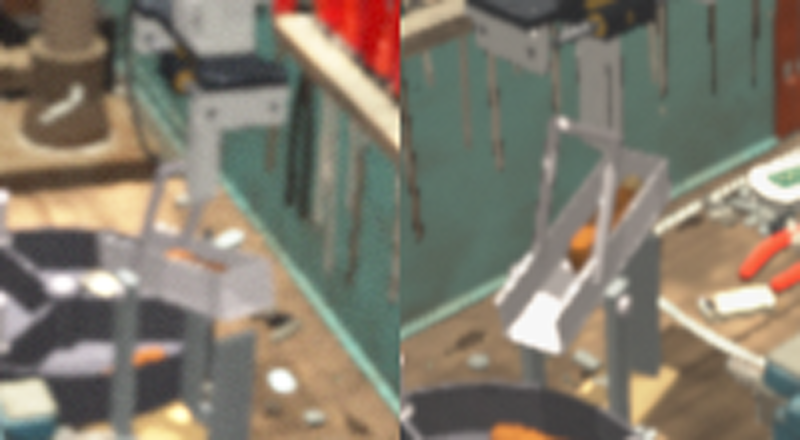

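The chute is tipping with the finger behind the bar, at about 5 N. Continuing along the arc.

Call:
send_rows(rows=[0, -0.0073, -0.0054, 0.0235, 0, 0, 0, 0, -0.0074, -0.0026, 0.0239, 0, 0, 0])

```text
clock: 17.27
tcp_pos: [0.5872, 0.0333, 0.221]
orientation: [-0.707, 0.707, 0.0, -0.0]
wrist_force: [0.8, -1.8, 2.0]
opening: 0.0006
```

Call:
send_rows(rows=[0, -0.0075, 0, 0.0241, 0, 0, 0, 0, -0.0074, 0.0026, 0.0239, 0, 0, 0])

```text
clock: 17.52
tcp_pos: [0.5795, 0.0579, 0.2193]
orientation: [0.707, -0.707, -0.0, 0.0]
wrist_force: [0.2, -2.5, 2.1]
opening: 0.0006
```

```bash
python3 v.py v16
```

```text
[0.57949719 0.05790531 0.21934704] [ 0.22320842 -2.4871924   2.10569144]
```

View pics/v16.png

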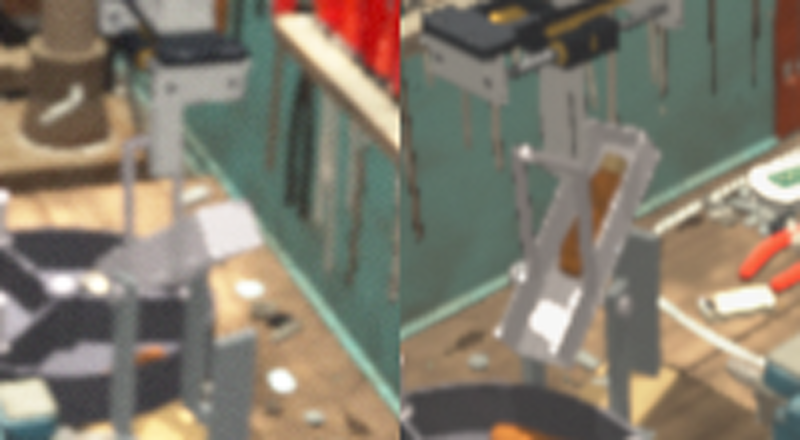

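Call:
send_rows(rows=[0, -0.0073, 0.0052, 0.0235, 0, 0, 0, 0, -0.007, 0.0076, 0.0227, 0, 0, 0])

```text
clock: 17.88
tcp_pos: [0.5725, 0.0806, 0.2128]
orientation: [-0.707, 0.707, 0.0, -0.0]
wrist_force: [0.2, -2.4, 1.4]
opening: 0.0004
```

Call:
send_rows(rows=[0, -0.006, 0.009, 0.019, 0, 0, 0, 0, 0, 0, 0, 0, 0, 0])

```text
clock: 18.12
tcp_pos: [0.5693, 0.0905, 0.2081]
orientation: [-0.707, 0.707, 0.0, -0.001]
wrist_force: [0.1, -1.8, 2.3]
opening: 0.0006
```

```bash
python3 v.py v17
```

```text
[0.56927    0.09052824 0.2081081 ] [ 0.05639921 -1.75889581  2.26503707]
```

View pics/v17.png

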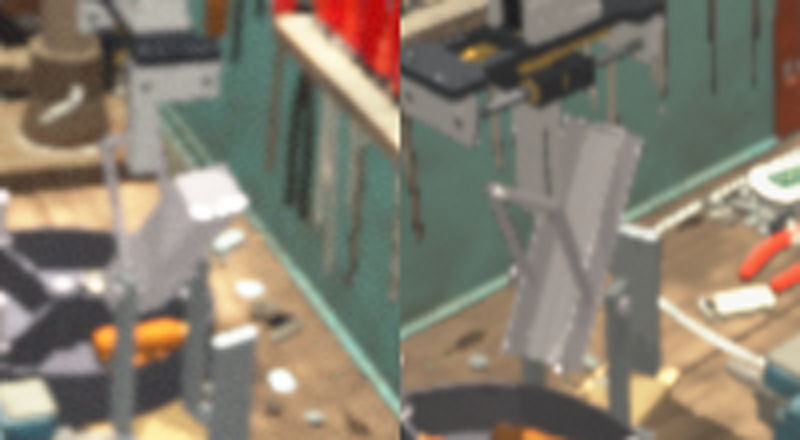

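The handle has slid out of the chute. I'll hold here about a second and look at the carousel.

Call:
send_rows(rows=[0, -0.003, 0.003, 0.009, 0, 0, 0, 0, 0, 0, 0, 0, 0, 0, 0, 0, 0, 0, 0, 0, 0, 0, 0, 0, 0, 0, 0, 0, 0, 0, 0, 0, 0, 0, 0])

```text
clock: 18.85
tcp_pos: [0.5686, 0.0926, 0.2073]
orientation: [-0.707, 0.708, -0.0, 0.001]
wrist_force: [2.4, -7.8, 3.1]
opening: 0.0004
```

```bash
python3 - <<'E'
from h import *
q=cam("scene"); im=q["image"][160:310,180:300,::-1]; cv2.imwrite("pics/sc18.png",cv2.resize(im,None,fx=4,fy=4,interpolation=cv2.INTER_CUBIC)[:600])
print(find(q,"stored_handle_centre")); r=cam("side")
im=r["image"][180:290,225:345,::-1]; cv2.imwrite("pics/si18.png",cv2.resize(im,None,fx=5,fy=5,interpolation=cv2.INTER_CUBIC))
E
```

```text
[(0.76, array([0.555, 0.104, 0.039]), array([258., 243.])), (0.7, array([0.454, 0.443, 0.026]), array([179., 333.])), (0.21, array([ 0.619, -0.16 ,  0.01 ]), array([303., 206.]))]
```

View pics/sc18.png

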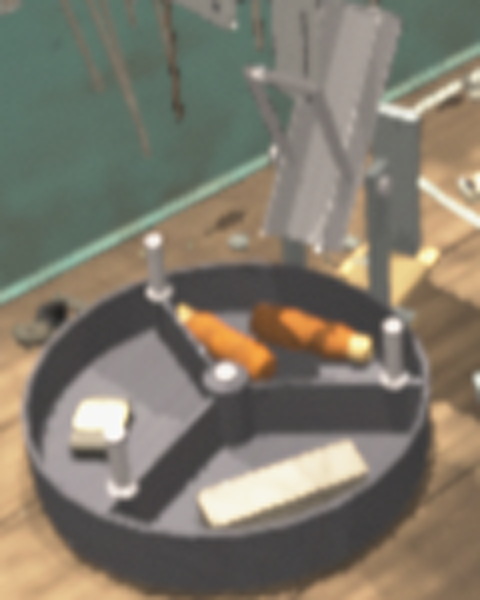

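View pics/si18.png

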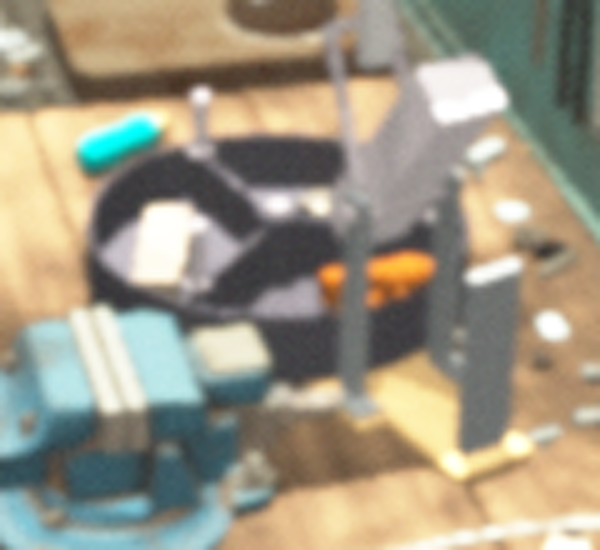

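Both handles lie in the right compartment: scene crop (228,340) and (310,332). Letting the chute back along the same arc.

Call:
send_rows(rows=[0, 0.008, -0.011, -0.0265, 0, 0, 0, 0, 0.007, -0.0076, -0.0227, 0, 0, 0, 0, 0.0073, -0.0052, -0.0235, 0, 0, 0, 0, 0.0074, -0.0026, -0.0239, 0, 0, 0, 0, 0.0075, 0, -0.0241, 0, 0, 0])

```text
clock: 19.62
tcp_pos: [0.587, 0.033, 0.2203]
orientation: [0.707, -0.707, -0.0, 0.0]
wrist_force: [1.0, -0.6, -1.3]
opening: 0.0006
```

Call:
send_rows(rows=[0, 0.0074, 0.0026, -0.0239, 0, 0, 0, 0, 0.0073, 0.0054, -0.0235, 0, 0, 0, 0, 0.007, 0.0078, -0.0227, 0, 0, 0, 0, 0.0075, 0.01, -0.0241, 0, 0, 0, 0, 0.015, 0, -0.05, 0, 0, 0])

```text
clock: 20.25
tcp_pos: [0.6089, -0.038, 0.2067]
orientation: [0.707, -0.707, -0.001, 0.001]
wrist_force: [0.1, -0.0, 0.1]
opening: 0.0005
```

Call:
send_rows(rows=[0, 0.01, 0, -0.04, 0, 0, 0, 0, 0, -0.1, 0, 0, 0, 0, 0, 0, -0.1, 0, 0, 0, 0, 0, 0, -0.1, 0, 0, 0, 0, 0, 0, 0, 0, 0, 0, 0])

```text
clock: 20.88
tcp_pos: [0.6155, -0.0589, 0.3607]
orientation: [0.707, -0.707, -0.002, -0.002]
wrist_force: [0.6, 0.5, -0.7]
opening: 0.0003
```

```bash
python3 - <<'E'
from h import *
s=arm.get_state(); print(s["tcp_pos"],s["wrist_force"],s["clock"])
p=cam("wrist"); cv2.imwrite("pics/w20.png",p["image"][:,:,::-1])
q=cam("scene"); im=q["image"][160:310,180:300,::-1]; cv2.imwrite("pics/sc20.png",cv2.resize(im,None,fx=4,fy=4,interpolation=cv2.INTER_CUBIC)[:600])
E
```

```text
[ 0.61545326 -0.05892434  0.36069086] [ 0.58980002  0.47656514 -0.69475874] 20.875
```

View pics/w20.png

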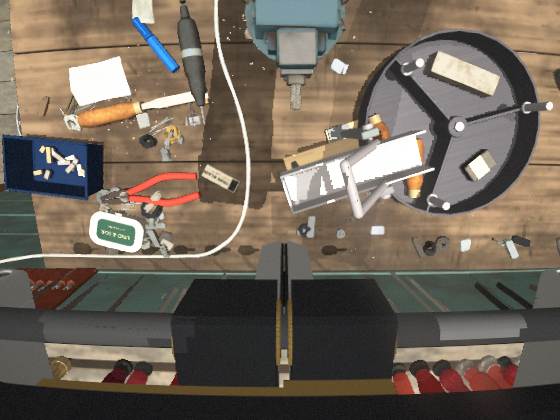

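View pics/sc20.png

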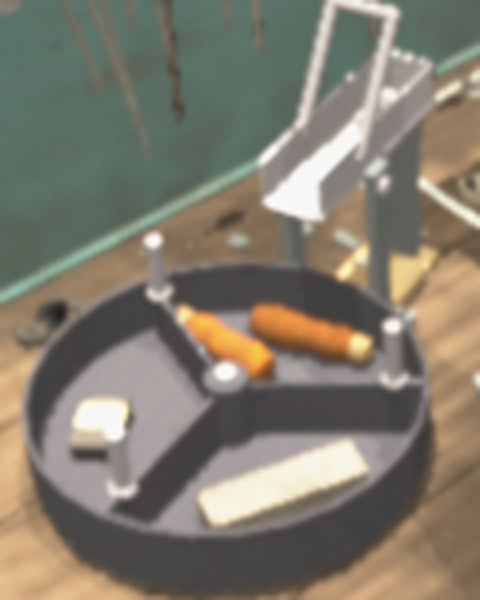

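```bash
python3 - <<'E'
from ang import *
q=cam("scene")
S=lambda c:(c[0]/4+180,c[1]/4+160)
mid=-73.5; bay=lambda a:c+.085*np.array([np.cos(np.radians(a)),np.sin(np.radians(a))])
for n,uv,z,a in [("feed",(226,342),.035,mid),("stored",(310,332),.035,mid),("stone",(283,482),.04,mid-120),("block",(100,422),.035,mid+120)]:
    X=atz(q,S(uv),z); print(n,X,ang(X),"bay dist",np.linalg.norm(X[:2]-bay(a)))
    if n in("feed","stored"):
        for nm,t in(("d1",mid+60),("d3",mid-60)):
            t=np.radians(t); d=X[:2]-c; print(nm,"y",-np.sin(t)*d[0]+np.cos(t)*d[1])
    
E
```

```text
feed [0.59572053 0.15313612 0.035     ] (np.float64(0.0808), np.float64(-39.0)) bay dist 0.04926366646758216
d1 y -0.034816688079586516
d3 y 0.08050824776066479
stored [0.56031997 0.10187347 0.035     ] (np.float64(0.1057), np.float64(-75.0)) bay dist 0.020870336251938692
d1 y -0.09292704675675603
d3 y 0.09011646684532652
stone [0.45344753 0.22008357 0.04      ] (np.float64(0.0812), np.float64(168.6)) bay dist 0.004871943310091605
block [0.59130304 0.26929818 0.035     ] (np.float64(0.0875), np.float64(48.2)) bay dist 0.0036472474681311577
```

All within limits, and the robot is clear. Handing in.

```bash
python3 -c "
from plant import arm
print(arm.hand_in())"
```

```text
the job is handed in; nothing more can be done
None
```

The file handle from the chute is now in the stored handle's compartment, and I handed the job in at about 21 s of the 70 s allowed.

**What I did:**
- I turned the carousel about 155° clockwise by pushing two of its posts. The stored handle's compartment stopped at about −73.5°, against about −73° for the chute.
- I tipped the chute by pushing its bar along its arc to the stop and held it there for about a second. The handle slid out, and I let the bar back so the chute levelled.

**What went wrong on the way:**
- The closed fingertips sit about 22 mm above the reported tool point, which I only saw from the side and scene pictures. Because of that, my first push at the bar rode up on it, and the wrist force reached about 79 N (the limit is 120 N).
- I first blamed friction, and a second try passed over the bar.
- The third push, lower down, worked at 8 N or less.
- One move call was refused because I miscounted its numbers, and nothing moved.

**Last checks, measured in the scene picture with the objects' heights assumed:**

| Object | Measured | Limit |
|---|---|---|
| Chute's handle, to divider 1 | 35 mm inside | over 3 mm |
| Chute's handle, to divider 3 | 80 mm inside | over 3 mm |
| Chute's handle, from the carousel's axis | 81 mm | under 140 mm |
| Stored handle, from its compartment's middle | 21 mm | under 80 mm |
| Oil stone, from its compartment's middle | 5 mm | under 74 mm |
| Sanding block, from its compartment's middle | 4 mm | under 95 mm |

- The chute was empty and level, and the gripper hung free above it with about 1 N on the wrist.
- I saw no contact with either handle, but did not measure it separately.
- I never moved near the loose tools, but did not re-measure where they lie.

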